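# Contact reading on the specimen in the wide tube

### The job

In the slanted rack, flick the cap of the wide tube right open, past square to the mouth, and leave the two narrow tubes shut. Then lift the spring probe out of its stand and hold its tip inside the ringed spot on the wide tube's specimen, the probe in line with the leaning tube (square to the specimen face), pressed lightly so that the plunger is about half in. Finish like that, still holding the probe steady on the spot; do not let go, press hard or disturb the things lying about.

Things in the scene. Friction and masses are not known exactly. Their poses are not given: they have to be found in the camera images.
- rack: fixed aluminium rack with three tubes in a row along its y, 60 mm apart; base plate 90 x 190 x 6 mm. Origin on the table under the middle tube's mouth; x points away from the robot (with the rack's yaw), z up. Its sloping plates, 48 mm deep, lie 27 mm and more below the tube rims, measured along the tubes.
- wide_tube: fixed sample tube, the widest of the three: 36 mm outer diameter (wall 2.5 mm), the other two 24 mm; any of the three places. Origin on the table straight below the centre of its mouth, axes as the rack's. The tube's axis leans 0.25 rad (14 degrees) so that the mouth faces up and toward the robot; centre of the rim is 90 mm above the origin.
- narrow_tube_a: fixed narrow tube, 24 mm outer diameter, same height, lean and kind of cap as the wide one. Origin on the table straight below the centre of its mouth.
- narrow_tube_b: the other narrow tube, like narrow_tube_a.
- wide_tube_spot (a point): centre of the marked spot, a dark ring 10 mm across on the specimen's flat steel face, inside the wide tube, 5 mm below the rim (mouth 31 mm across). z = the tube's axis, outward (14 degrees from vertical, toward the robot); y = along the row; x = up the slope toward the hinge. Hidden while the cap is shut.
- wide_tube_hinge (a point): hinge of the wide tube's cap: x = +20 mm and z = +6 mm from the spot in the spot's axes, same axes; the cap turns about y. When open, the cap (62 mm from hinge to lip end, 39 mm wide) stands behind the mouth.
- wide_tube_lip (a point): grip point on the cap's front lip, which juts 22 mm beyond the cap's 39 mm disc, toward the robot when shut. The lip is 12 mm wide (along y) and 6 mm thick; the point is in mid-thickness, 7 mm from its end, 54.5 mm from the hinge. Its axes are the spot's when shut and turn with the cap. Pinch the lip across its 12 mm width and swing it up and back about the hinge.
- wide_tube_cap (a joint): angle of the wide tube's cap, rad: 0 shut, 1.57 square to the mouth, 2.3 stop. The hinge is slightly stiff (0.012 N m): the cap stays where it is left.
- narrow_tube_a_cap (a joint): angle of that narrow tube's cap, rad, 0 shut.
- narrow_tube_b_cap (a joint): angle of that narrow tube's cap, rad, 0 shut.
- stand: fixed probe stand, 70 x 70 mm base, 60 x 60 x 20 mm top plate whose upper side is at 100 mm, with one upright through hole of 14 mm. Origin centre of the underside.
- probe: loose spring probe, about 0.07 to 0.12 kg, standing upright in the stand's hole on its collar. Origin on its axis at the underside of the collar; z up along the axis. Collar 24 mm across, from 0 to 6 mm; black square handle 16 x 16 mm from 6 to 56 mm (faces along x and y), with a knob 10 mm across on top to 60 mm; barrel 12 mm diameter down to -55 mm; plunger 5 mm diameter, tip at -80 mm.
- probe_tip (a point): end of the probe's plunger, 80 mm below the probe's origin along its axis when the plunger is out; it moves with the plunger.
- plunger (a joint): how far the spring plunger is pressed in, m: 0 out, 0.010 fully in; 400 N/m, so half in takes 2 N.
- usb_stick: bystander: USB stick, 59 x 20 x 9 mm, lying on the table.
- puck: bystander: flat round specimen puck, 25 mm across, 9 mm high, lying on the table.
- dish: bystander: lidded petri dish, 62 mm across, 16 mm high, on the table.
- wide_tube_specimen: the specimen, a steel cylinder fixed in the wide tube; origin and axes the same as the marked spot's.

How it is judged:
By the outcome, as a careful person would: the job done as asked, in the order asked, and still so for the second after the job is handed in, while the arm keeps its last pose, push and grip.
It also fails if it takes over 48 s, if anything falls off the work surface, if the arm or the gripper's body presses on something with over 40 N, if the wrist force passes 120 N, or if a joint passes its speed limit or range.

### The arm

A 6-joint arm with a two-finger parallel gripper is mounted at the origin on a cart in front of the work surface, level with it; the furniture and walls round the work are solid. World frame = base frame: x ahead of the robot, y to its left, z up, the work surface at z = 0. Lengths are in m, angles in degrees, forces in N, time in s.
With the tool pointing down it reaches from about 0.275 to 0.75 m from the base axis. Payload 10.2 kg.
Tool frame: the origin (TCP) lies between the finger pads; the fingertips stand 25 mm ahead of it and the grasp point (between the pads) lies 6 mm ahead of it; z points along the fingers, y is the line along which they close (so a half turn about z gives the same grasp; the last joint's range is limited). The gripper opens to 88 mm and grips with 3 to 60 N. Pads are 18 mm wide; open, the fingers measure 123 mm over their backs; the gripper's body (75 mm by 187 mm) begins 45 mm behind the grasp point.
Start: joints at [-78.232, 17.928, 85.812, -0, 76.261, -12.8], TCP at [0.218, -0.477, 0.244] pointing down, gripper open.
Joint ranges: [-168.41, 168.41], [-55.51, 124.54], [10.69, 146.95], [-70.63, 250.63], [1, 178], [-165.06, 165.06]. Speed limits (degrees/s): [136.94, 136.94, 172.46, 180, 180, 180].

### API

Orientations are given as a 3x3 rotation matrix whose columns are the frame's x, y, z axes.
In Python, from cell import r, ik, optics, job gives the robot as it stands. Calls block until the motion is done:
- r.move_to(position, orientation): joint-space move of the TCP to a pose.
- r.movel(position, ori=None, rate=0.15, stop_force=None): straight line of the TCP; ori=None keeps the orientation; rate is the mean speed in m/s. With stop_force (N) it stops when the force on the tool has changed by that much, and returns True; else False.
- r.move_joints(angles): joint-space move.
- r.release() and r.gripper_close(): open the fingers fully, or close them until they stop; the grip force is fixed at half the most.
- r.pause(seconds).
- ik(position, orientation): joint angles nearest the present ones, or None.
- optics.capture(name): name is "scene" or "top"; returns a dict with "img" (384x512x3 uint8, red, green, blue), "camera_matrix" (3x3 intrinsics, pixels), "pose" (4x4, takes a point from camera to world coordinates). Camera axes: x right, y down, z forward; pixel columns grow to the right and rows downward; lengths in m; the calibration is good to about 2 mm. A picture is of the moment at which its call begins. There is no depth.
A pose or a line that the arm cannot do raises r.PlanningError and nothing moves.
- job.hand_in(): hands the job in; it is judged then, once.
Readings, each from a call of its own:
- r.current_time(): time.
- r.current_joints(): joint angles.
- r.current_dq(): joint speeds.
- r.current_joint_efforts(): joint torques, N m.
- r.current_tool_pos(): TCP position.
- r.current_tool_rot(): TCP orientation.
- r.current_force(): force on the tool from outside, world axes, zero at the start.
- r.current_moment(): the same for the moment, N m.
- r.current_width(): finger opening in m.
- r.current_grip_force(): force on a finger pad.
Only numpy, scipy, OpenCV 4.12 (cv2) and the standard library are available. Lean on these libraries where they do the work, as an engineer would, in place of code of your own. Each camera call takes 0.05 s, during which the arm holds its last target. There are 200 camera calls.

## Working session

There is one attempt and no reset: what is moved stays moved. The work goes in short steps, each a Python script; the robot and the scene stay as the last script left them, time stands still between calls to the robot, and variables do not carry over. Pictures are saved under pics/ and viewed, at most 10 in all, crops included, and the job is handed in when it is done.

```bash
ls; mkdir -p pics; python3 - <<'E'
from cell import r, ik, optics, job
import cv2,numpy as np
for n in ("scene","top"):
    c=optics.capture(n); cv2.imwrite(f"pics/{n}0.png",cv2.resize(c["img"][:,:,::-1],(800,600),interpolation=cv2.INTER_CUBIC))
    np.savez(f"{n}0.npz",**c); print(n,c["camera_matrix"].tolist(),np.round(c["pose"],4).tolist())
print(r.current_time(),r.current_tool_rot())
E
```

```text
pics
scene [[357.74303909806486, 0.0, 257.9574891800283], [0.0, 357.74303909806486, 192.37480074244328], [0.0, 0.0, 1.0]] [[-0.4647, -0.6055, 0.6461, -0.2229], [-0.8853, 0.3008, -0.3547, 0.4495], [0.0204, -0.7368, -0.6758, 0.8016], [0.0, 0.0, 0.0, 1.0]]
top [[482.4006594411172, 0.0, 253.3627306210537], [0.0, 482.4006594411172, 185.68354855412954], [0.0, 0.0, 1.0]] [[-0.2293, -0.8982, 0.375, -0.0558], [-0.9734, 0.2118, -0.0878, 0.1858], [-0.0006, -0.3852, -0.9228, 1.342], [0.0, 0.0, 0.0, 1.0]]
0.1 [[ 9.09446904e-01  4.15820002e-01 -2.35070142e-04]
 [ 4.15820014e-01 -9.09446347e-01  1.02851008e-03]
 [ 2.13891383e-04 -1.03312218e-03 -9.99999443e-01]]
```

View pics/scene0.png

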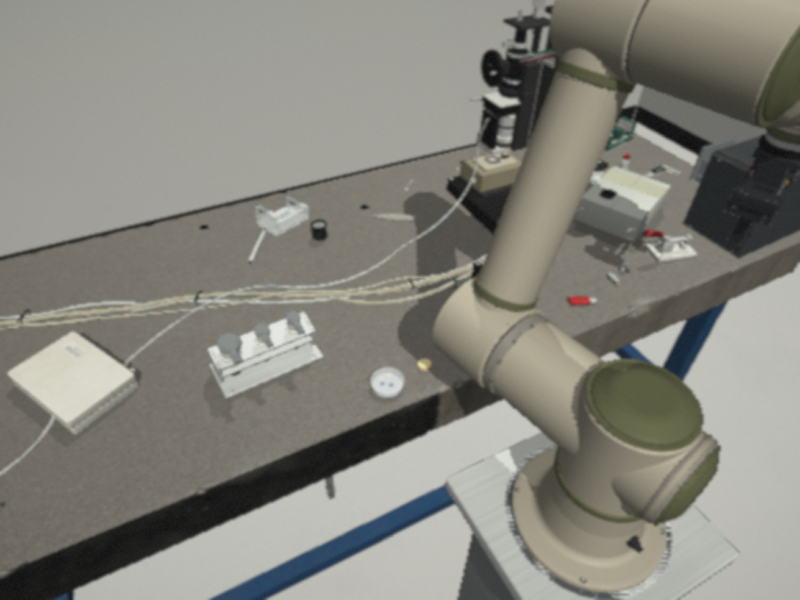

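View pics/top0.png

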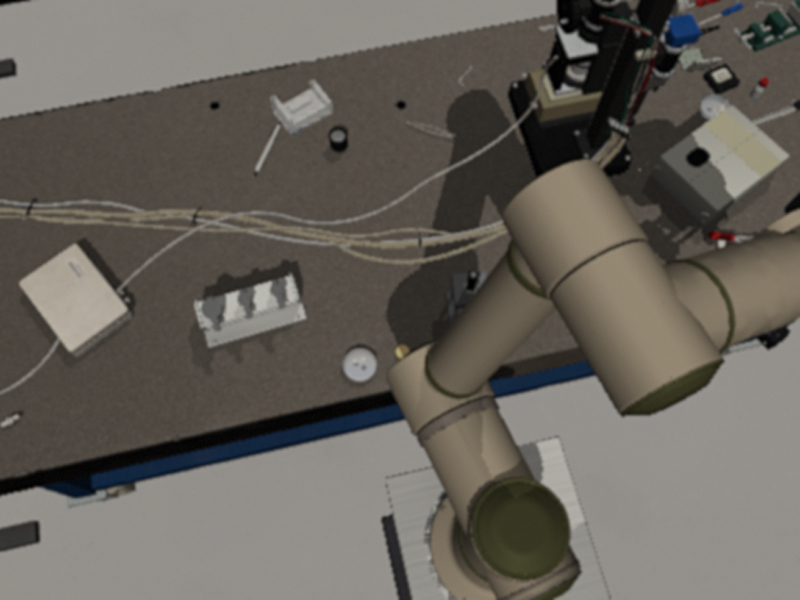

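The scene view shows the rack near (265,350) with the wide tube leftmost (~(229,345)), plus the dish at (387,382) and the puck at (424,365). In the top view the rack is near (250,310), and the stand is half hidden by the arm at (465,290). I'll zoom in on the rack in both.

```bash
cat > h.py <<'E'
import numpy as np, cv2
def ray(c,u,v):
    d=np.linalg.inv(c["camera_matrix"])@[u,v,1.]; T=c["pose"]; return T[:3,3],T[:3,:3]@d
def plane(c,u,v,z):
    o,d=ray(c,u,v); return o+d*(z-o[2])/d[2]
def tri(c1,p1,c2,p2):
    A=[];b=[]
    o1,d1=ray(c1,*p1);o2,d2=ray(c2,*p2)
    s=np.linalg.lstsq(np.c_[d1,-d2],o2-o1,rcond=None)[0]
    a,e=o1+s[0]*d1,o2+s[1]*d2
    return (a+e)/2,np.linalg.norm(a-e)
def proj(c,P):
    T=np.linalg.inv(c["pose"]); q=c["camera_matrix"]@(T[:3,:3]@np.asarray(P)+T[:3,3]); return q[:2]/q[2]
def crop(c,u0,v0,w,h,k): return cv2.resize(c["img"][v0:v0+h,u0:u0+w,::-1],None,fx=k,fy=k,interpolation=cv2.INTER_CUBIC)
E
python3 - <<'E'
from h import *
s=dict(np.load("scene0.npz"));t=dict(np.load("top0.npz"))
a=crop(s,125,195,90,65,8);b=crop(t,115,165,90,65,8)
cv2.imwrite("pics/rack.png",cv2.resize(np.vstack([a,b]),None,fx=.57,fy=.57,interpolation=cv2.INTER_AREA) if 0 else np.hstack([cv2.resize(a,(400,289)),cv2.resize(b,(400,289))]) if 0 else a)
cv2.imwrite("pics/rackt.png",b)
for n,p in dict(wide=(229,340),mid=(262,330),right=(294,320),dish=(387,382),puck=(424,365)).items(): print(n,plane(s,p[0]*.64,p[1]*.64,.09 if n in("wide","mid","right") else .01).round(3))
for n,p in dict(stand=(470,280),dish=(360,364),puck=(402,352)).items(): print(n,plane(t,p[0]*.64,p[1]*.64,.1 if n=="stand" else .01).round(3))
E
```

```text
wide [0.502 0.393 0.09 ]
mid [0.5   0.335 0.09 ]
right [0.499 0.276 0.09 ]
dish [0.354 0.161 0.01 ]
puck [0.359 0.082 0.01 ]
stand [ 0.438 -0.066  0.1  ]
dish [0.357 0.157 0.01 ]
puck [0.362 0.077 0.01 ]
```

View pics/rack.png

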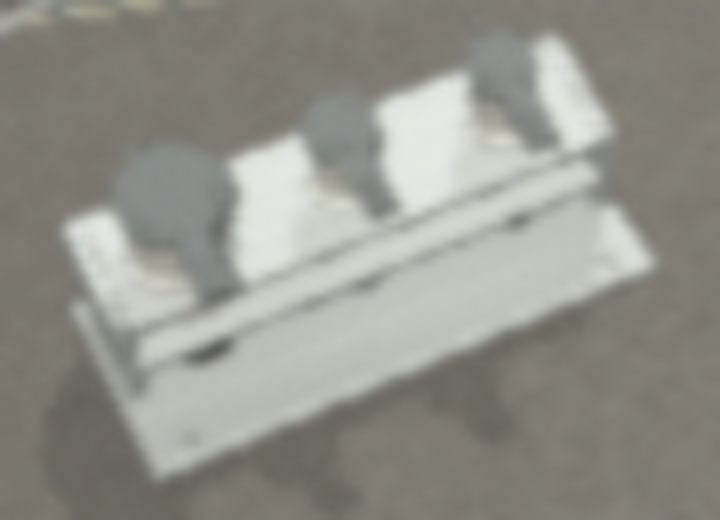

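View pics/rackt.png

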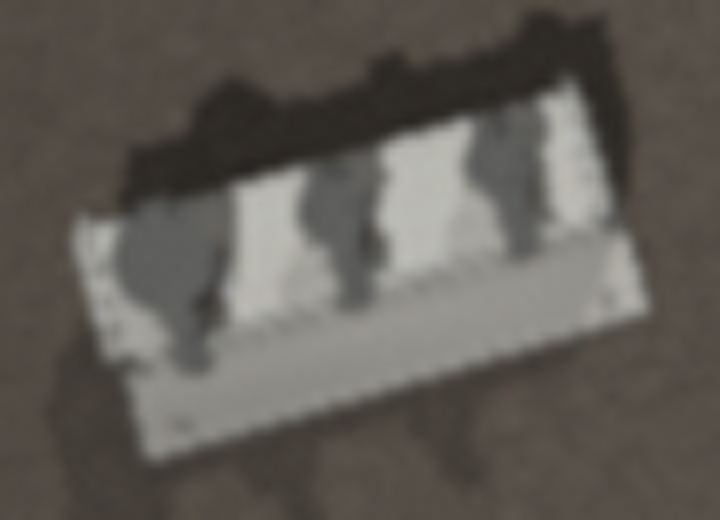

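```bash
python3 - <<'E'
from h import *
s=dict(np.load("scene0.npz"));t=dict(np.load("top0.npz"))
S=lambda x,y:(125+x/8-.5,195+y/8-.5); U=lambda x,y:(115+x/8-.5,165+y/8-.5)
for n,a,b in [("FL",(155,478),(150,462)),("FR",(655,265),(648,312)),("lipW",(215,297),(192,370)),("lipM",(380,213),(354,303)),("lipR",(545,145),(522,252)),("discW",(172,195),(172,250)),("discM",(343,128),(340,192)),("discR",(502,68),(506,142)),("bigL",(65,228),(78,215)),("bigR",(555,35),(570,80)),("bfL",(140,360),(118,362)),("bfR",(605,180),(622,225))]:
    p,e=tri(s,S(*a),t,U(*b)); print(n,p.round(4),round(e,4))
for c,F in((s,S),(t,U)):
    a=(155,478),(655,265)
    if c is t:a=(150,462),(648,312)
    p=[plane(c,*F(*q),.006) for q in a]; d=p[0]-p[1]; print(p,np.linalg.norm(d),np.degrees(np.arctan2(-d[0],d[1])))
E
```

```text
FL [0.4579 0.4279 0.0009] 0.0035
FR [0.473  0.2388 0.0012] 0.0008
lipW [0.4578 0.3941 0.0783] 0.0011
lipM [0.4683 0.3347 0.0804] 0.0001
lipR [0.4732 0.274  0.0813] 0.0007
discW [0.5009 0.3944 0.0864] 0.0032
discM [0.5105 0.3334 0.0826] 0.0015
discR [0.5172 0.2733 0.0799] 0.0014
bigL [0.5364 0.4301 0.053 ] 0.0013
bigR [0.5427 0.2467 0.0635] 0.0008
bfL [0.4825 0.4238 0.0364] 0.0046
bfR [0.5027 0.243  0.0203] 0.0054
[array([0.45466559, 0.42948018, 0.006     ]), array([0.46908543, 0.24043122, 0.006     ])] 0.18959810258499704 4.361829994969864
[array([0.45511107, 0.42532751, 0.006     ]), array([0.47082051, 0.23830511, 0.006     ])] 0.18768101701344686 4.801437921570448
```

```bash
cat >> h.py <<'E'
def frame(psi,phi):
    "tool pointing along rack x, tilted phi down, fingers closing along rack y"
    c,s=np.cos(psi),np.sin(psi); Z=np.array([[c,-s,0],[s,c,0],[0,0,1]])
    return Z@np.array([[-np.sin(phi),0,np.cos(phi)],[0,1,0],[-np.cos(phi),0,-np.sin(phi)]])
E
python3 - <<'E'
from h import *
from cell import r,ik
s=dict(np.load("scene0.npz"));t=dict(np.load("top0.npz"))
S=lambda x,y:(125+x/8-.5,195+y/8-.5); U=lambda x,y:(115+x/8-.5,165+y/8-.5)
for n,a,b,z in [("lipW",(215,297),(192,370),.0845),("lipM",(380,213),(354,303),.086),("lipR",(545,145),(522,252),.086),("discW",(172,195),(172,250),.094),("discM",(343,128),(340,192),.094),("discR",(502,68),(506,142),.094)]:
    p,q=plane(s,*S(*a),z),plane(t,*U(*b),z); print(n,p[:2].round(4),q[:2].round(4),((p+q)/2)[:2].round(4))
# cap-only mask for the dark grey caps: disc extents
psi=np.radians(4.6)
for phi in (10,20,30,40):
  for f in (1,-1):
    R=frame(psi,np.radians(phi))@np.diag([f,f,1]); print(phi,f,[None if (q:=ik(p,R)) is None else np.round(q) for p in ([.36,.39,.12],[.44,.39,.08],[.49,.39,.17])])
E
```

```text
lipW [0.4523 0.395 ] [0.455  0.3926] [0.4537 0.3938]
lipM [0.4629 0.3355] [0.466 0.334] [0.4645 0.3348]
lipR [0.4684 0.2748] [0.4714 0.2739] [0.4699 0.2744]
discW [0.4943 0.3963] [0.4967 0.3916] [0.4955 0.394 ]
discM [0.4993 0.3359] [0.5049 0.3314] [0.5021 0.3337]
discR [0.5032 0.2772] [0.5103 0.2717] [0.5067 0.2745]
10 1 [array([ 55.,  38., 122., 235.,  67.,  73.]), array([ 45.,  45., 116., 225.,  66.,  76.]), array([ 41.,  34., 112., 226.,  54.,  66.])]
10 -1 [array([  55.,   38.,  122.,  235.,   67., -107.]), array([  45.,   45.,  116.,  225.,   66., -104.]), array([  41.,   34.,  112.,  226.,   54., -114.])]
20 1 [array([ 53.,  32., 121., 241.,  54.,  65.]), array([ 44.,  40., 115., 230.,  52.,  70.]), array([ 40.,  29., 111., 236.,  41.,  56.])]
20 -1 [array([  53.,   32.,  121.,  241.,   54., -115.]), array([  44.,   40.,  115.,  230.,   52., -110.]), array([  40.,   29.,  111.,  236.,   41., -124.])]
30 1 [None, array([ 43.,  35., 114., 239.,  39.,  59.]), None]
30 -1 [None, array([  43.,   35.,  114.,  239.,   39., -121.]), None]
40 1 [None, None, None]
40 -1 [None, None, None]
```

```bash
cat > flick.py <<'E'
from h import *
from cell import r,ik,optics
import sys
psi=np.radians(4.6);phi=np.radians(10);R=frame(psi,phi)
ex=np.array([np.cos(psi),np.sin(psi),0]);ez=np.array([0,0,1.])
X=np.cos(.25)*ex+np.sin(.25)*ez; Z=-np.sin(.25)*ex+np.cos(.25)*ez
mouth=np.array([.496,.3955,.09]); hinge=mouth+.020*X+.001*Z
tcp=lambda th,rad: hinge+rad*(-np.cos(th)*X+np.sin(th)*Z)-.025*R[:,2]+.009*R[:,0]
pre=[tcp(-.45,.15)+[0,0,.10],tcp(-.45,.10),tcp(-.45,.047)]
sweep=[tcp(a,.047) for a in np.linspace(-.1,2.0,8)]
if __name__=="__main__":
    print(ik([.34,.37,.33],R),ik([.32,.25,.36],r.current_tool_rot()))
    for p in pre+sweep: q=ik(p,R); print(p.round(3),None if q is None else np.round(q))
    r.gripper_close(); print(r.current_width(),r.current_time())
    r.move_to([.32,.25,.36],r.current_tool_rot()); print(r.current_time(),r.current_force())
E
python3 flick.py
```

```text
None [ 2.13189946e+01 -1.13760310e+00  9.08839166e+01  5.97939756e-02
  9.02448089e+01  8.67482805e+01]
[0.375 0.386 0.095] [ 52.  42. 121. 231.  69.  76.]
[0.413 0.389 0.027] [ 48.  53. 116. 226.  72.  82.]
[0.453 0.392 0.061] [ 44.  48. 114. 223.  66.  77.]
[0.445 0.391 0.075] [ 45.  46. 115. 225.  66.  77.]
[0.442 0.391 0.089] [ 45.  44. 115. 225.  65.  75.]
[0.444 0.391 0.103] [ 45.  42. 116. 226.  64.  74.]
[0.449 0.392 0.116] [ 45.  40. 115. 226.  62.  72.]
[0.458 0.392 0.127] [ 44.  39. 115. 226.  60.  71.]
[0.47  0.393 0.134] [ 43.  38. 114. 225.  59.  70.]
[0.483 0.394 0.138] [ 42.  38. 112. 225.  58.  69.]
[0.497 0.396 0.138] [ 41.  39. 111. 224.  57.  69.]
0.00047606437558394166 1.4
4.025 [-0.05753093  0.26737101 -0.65636405]
```

```bash
cat > go1.py <<'E'
from flick import *
p2=tcp(-.45,.047); p0=p2-.085*ex+[0,0,.11]; p1=p2-.07*ex
q0=ik(p0,R); print(np.round(q0))
q=np.array(r.current_joints()); q[3:]=q0[3:]; r.move_joints(q); print(r.current_tool_pos(),r.current_time())
r.move_joints(q0); f0=np.array(r.current_force())
r.movel(p1,R,.15,stop_force=10); print(r.current_tool_pos(),r.current_force()-f0)
print(r.movel(p2,None,.08,stop_force=6),r.current_tool_pos(),r.current_force()-f0,r.current_time())
c=optics.capture("scene");np.savez("scene1.npz",**c);t=optics.capture("top");np.savez("top1.npz",**t)
cv2.imwrite("pics/c1.png",crop(c,115,170,110,90,7))
u=crop(t,230,130,110,90,7);cv2.imwrite("pics/st_top.png",u)
E
python3 go1.py
```

```text
[ 53.  30. 122. 236.  63.  67.]
[0.48919039 0.12348902 0.72343642] 7.4583
[0.38345653 0.38656046 0.06177377] [0.51512387 0.85811155 0.79971439]
False [0.45275598 0.39206545 0.06096181] [ 0.18419483 -0.01099223 -0.04057388] 11.5667
```

View pics/c1.png

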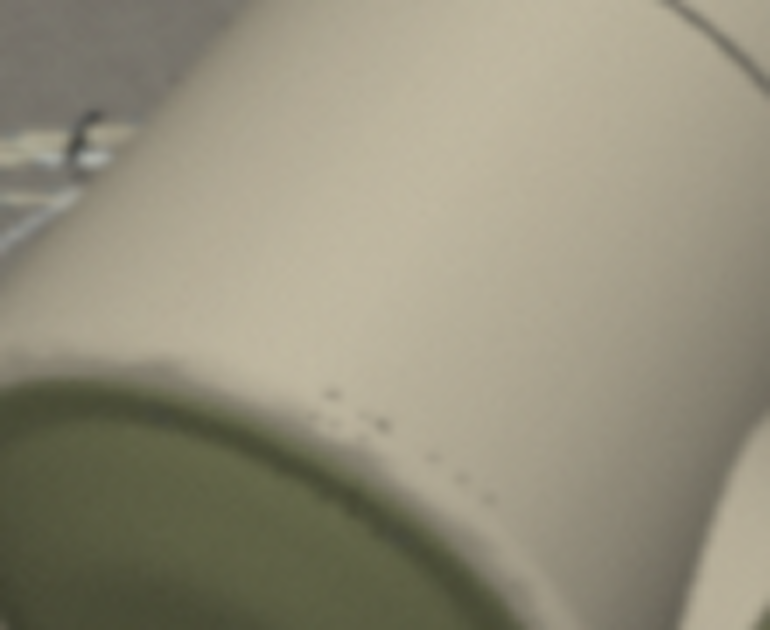

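The arm hides the rack here, but there was no contact on the way in. Next I sweep the cap open, retreat and look.

```bash
cat > go2.py <<'E'
from flick import *
t0=r.current_time();f0=np.array(r.current_force())
for a in (-.1,.3,.7,1.1,1.5,1.8,2.05):
    hit=r.movel(tcp(a,.047),None,.12,stop_force=12); print(a,hit,(r.current_force()-f0).round(1),round(r.current_time(),1))
    if hit: break
else:
    p=np.array(r.current_tool_pos()); r.movel(p-.07*ex+[0,0,.04],None,.25)
    q=np.array(r.current_joints()); q[1]-=25; r.move_joints(q)
    Q=np.array([21,-1,91,0,90,20.]); Q[0]=-30; r.move_joints(Q)
    print(r.current_tool_pos(),r.current_time())
for n in("scene","top"):
    c=optics.capture(n);np.savez(n+"2.npz",**c); cv2.imwrite(f"pics/{n}2.png",c["img"][:,:,::-1])
    if n=="scene": a=crop(c,125,185,90,75,5)
    else: b=crop(c,115,155,90,75,5)
cv2.imwrite("pics/after.png",cv2.resize(np.hstack([a,b]),(800,333)))
E
python3 go2.py
```

```text
-0.1 False [ 0.  -0.2 -0.3] 11.9
0.3 False [-0.4 -0.5  0. ] 12.3
0.7 False [-0.7  0.1 -0.6] 12.6
1.1 False [ 0.4 -0.2 -0.7] 12.9
1.5 False [-1.   1.2  0.5] 13.2
1.8 False [-0.6  0.6 -0.5] 13.4
2.05 False [-0.   0.6  0.3] 13.7
[ 0.39580053 -0.0939358   0.35816537] 18.5083
```

View pics/after.png

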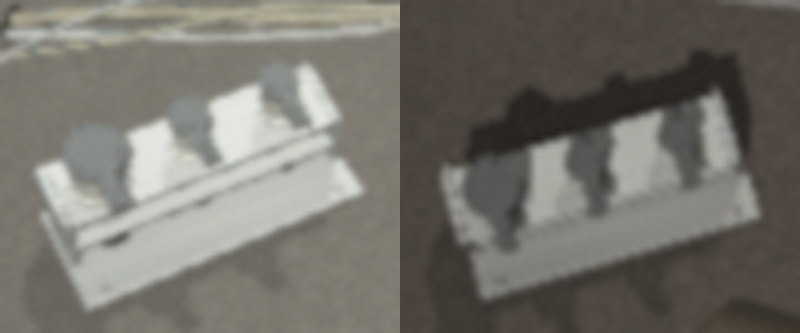

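The after picture shows the wide cap still shut: grey disc at (97,155) in the left half and (497,190) in the right. I'll look at the saved pre-sweep top view alongside the stand views.

```bash
python3 - <<'E'
from h import *
L=lambda n:dict(np.load(n+".npz"))
a=crop(L("top1"),100,150,130,75,6)[:300,:400] if 0 else cv2.resize(crop(L("top1"),90,130,120,90,6),(400,300))
b=cv2.resize(crop(L("scene1"),90,150,160,120,4),(400,300))
c=cv2.resize(crop(L("top1"),260,140,80,60,8),(400,300))
d=cv2.resize(crop(L("scene1"),230,140,120,90,8),(400,300))
cv2.imwrite("pics/comp.png",np.vstack([np.hstack([a,b]),np.hstack([c,d])]))
E
```

```text
(no output)
```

View pics/comp.png

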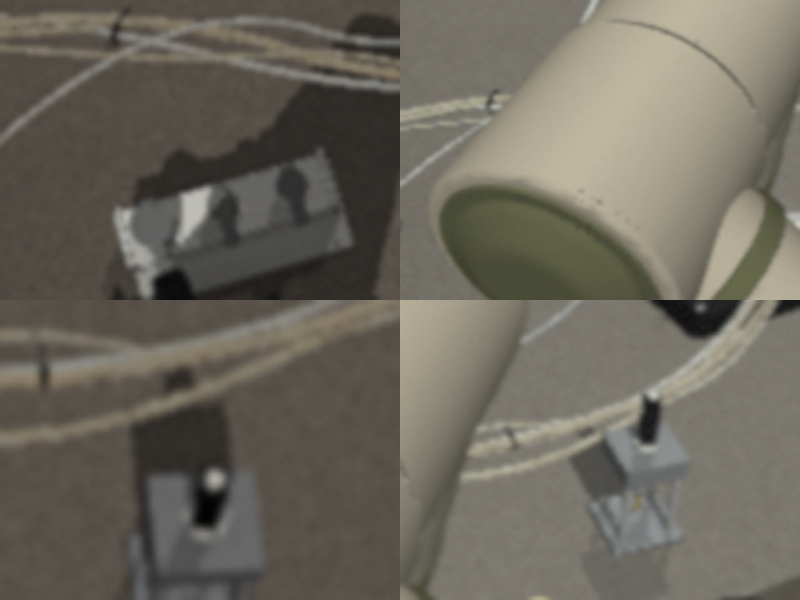

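The lower-left panel shows the stand plate near (205,525) with the probe knob at (215,480). In the lower-right, the knob is at (652,397). In the upper-left a black finger starts at about (170,270), right at the lip end. I'll check that numerically.

```bash
python3 - <<'E'
from flick import *
t=dict(np.load("top1.npz")); P=np.array([0.45275598,0.39206545,0.06096181])
f=lambda p:((proj(t,p)-[90,130])*400/120).round()
u=R[:,2]
for n,p in dict(tip=P+.025*u,corner=P+.025*u-.009*R[:,0],cornerL=P+.025*u-.009*R[:,0]+.015*R[:,1],cornerR=P+.025*u-.009*R[:,0]-.015*R[:,1],back=P-.0*u-.009*R[:,0],lipend=mouth-.0415*X+.006*Z,lipbase=mouth-.0195*X+.006*Z,disc=mouth+.006*Z).items(): print(n,f(p))
g=t["img"].astype(int).max(2)[205:222,130:156]; print(g)
print(r.current_time(),r.current_joints())
E
```

```text
tip [164. 257.]
corner [161. 251.]
cornerL [143. 256.]
cornerR [178. 246.]
back [166. 276.]
lipend [162. 269.]
lipbase [155. 244.]
disc [149. 222.]
[[158 166 166 159 142 121 103  97  95  85  73  75  84  85  80  77  76  73
   70  68  66  69  68  70  70  74]
 [154 166 167 164 156 138 113  99  94  83  68  69  72  73  70  67  68  69
   69  70  69  72  72  74  75  74]
 [156 165 166 164 160 146 121  99  91  85  75  71  68  67  68  68  69  69
   71  73  73  73  75  74  75  77]
 [152 156 160 161 151 134 114 100  96  91  89  84  74  69  70  72  74  74
   73  74  75  77  75  76  75  76]
 [119 123 141 149 145 131 113 100  97  96  93  83  72  67  69  74  74  74
   76  75  75  75  76  75  74  73]
 [ 89  97 115 128 137 136 126 107  94  86  80  67  53  51  58  69  75  75
   75  74  74  74  74  73  74  73]
 [ 86 105 117 126 138 141 129 105  80  61  51  40  28  28  38  54  69  75
   74  74  73  74  73  73  74  73]
 [ 94 122 136 140 142 133 109  77  51  34  23  20  15  17  22  41  62  72
   74  72  71  72  73  73  72  73]
 [ 89 121 142 147 139 113  73  39  23  15  12  15  13  14  17  31  52  69
   72 
[... 308 characters left out ...]
  13  24  46
   63  68  64  62  57  51  48  45]
 [ 72  91 123 142 139 108  58  26  18  15  13  14  14  15  15  15  19  36
   52  55  49  47  43  38  38  37]
 [ 65  78 105 126 123  94  50  23  17  16  13  15  14  16  12  14  15  23
   36  41  38  37  36  34  35  34]
 [ 50  54  74  95  96  72  40  23  19  16  15  10  12  14  15  14  14  16
   25  33  34  35  34  35  35  37]
 [ 37  37  52  71  73  62  40  26  20  15  15  11  10  15  14  16  14  14
   19  31  34  36  35  35  38  42]
 [ 32  37  50  62  67  59  42  27  22  17  14  11  10  14  16  13  14  15
   16  26  33  35  36  36  40  47]]
18.6083 [-2.99778230e+01 -1.00019724e+00  9.10044665e+01  1.02463133e-02
  8.99987852e+01  2.00003247e+01]
```

```bash
python3 - <<'E'
from h import *
from cell import r
P=np.array(r.current_tool_pos());R=np.array(r.current_tool_rot());print(P,R[:,2])
o=[]
for n in("scene","top"):
    c=dict(np.load(n+"2.npz")); q=proj(c,P+.025*R[:,2]); print(n,q,[proj(c,P+.025*R[:,2]+s*.009*R[:,0]).round(1) for s in(-1,1)])
    u0,v0=[max(0,int(x)-h) for x,h in zip(q,(40,30))]
    im=crop(c,u0,v0,80,60,5).copy(); k=tuple(((q-[u0,v0])*5+2).astype(int)); cv2.drawMarker(im,k,(0,0,255),0,12,1); o.append(im)
cv2.imwrite("pics/tip.png",np.hstack(o))
E
```

```text
[ 0.39580456 -0.09400182  0.35822951] [ 4.31786914e-05  1.81544224e-04 -9.99999983e-01]
scene [330.3933148  116.42761814] [array([333.9, 117.2]), array([326.9, 115.7])]
top [326.02146965 152.92067699] [array([329.3, 155. ]), array([322.8, 150.9])]
```

View pics/tip.png

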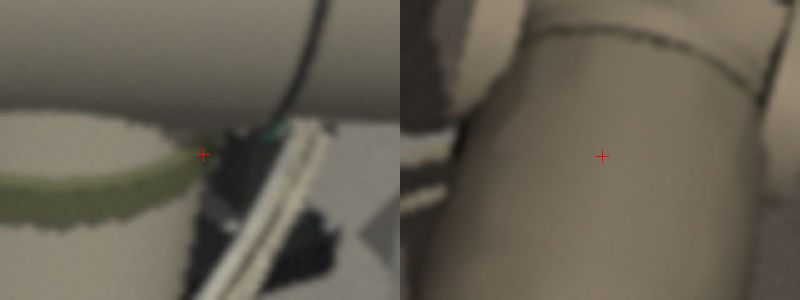

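The marker falls behind the arm in both views, so that picture gives nothing. The top1 pixels suggest the fingertips were about 15 mm short of the lip. I'll redo the insertion until it touches the tube, but first I'll measure the stand and probe.

```bash
python3 - <<'E'
from h import *
t=dict(np.load("top1.npz"));s=dict(np.load("scene1.npz"))
print("fingertip",plane(t,141.5,210.7,.066))
def T(x,y):return (260+x/5-.5,140+(y-300)/5-.5)
def S(x,y):return (230+(x-400)/3.333-.5,140+(y-300)/3.333-.5)
for n,a,b,z in [("knob",(215,478),(652,397),.159),("collar",(203,532),(650,452),.105),("handtop",(213,490),(652,402),.155)]:
    p,e=tri(t,T(*a),s,S(*b)); print(n,p.round(4),round(e,4),plane(t,*T(*a),z)[:2].round(4),plane(s,*S(*b),z)[:2].round(4))
for n,a in dict(bl=(148,477),br=(257,473),fr=(265,573),fl=(153,577)).items(): print("top",n,plane(t,*T(*a),.1)[:2].round(4))
for n,a in dict(l=(607,440),b=(640,420),r=(688,467),f=(632,482)).items(): print("scene",n,plane(s,*S(*a),.1)[:2].round(4))
m=t["img"].astype(int).max(2)[168:192,290:316]; print(m)
E
```

```text
fingertip [0.46073387 0.38741018 0.066     ]
knob [ 0.4284 -0.0633  0.1508] 0.0013 [ 0.4246 -0.062 ] [ 0.4207 -0.0564]
collar [ 0.4193 -0.0605  0.0957] 0.0019 [ 0.4164 -0.058 ] [ 0.41   -0.0543]
handtop [ 0.4224 -0.06    0.1505] 0.0024 [ 0.4197 -0.0599] [ 0.4189 -0.0558]
top bl [ 0.4578 -0.0378]
top br [ 0.4461 -0.0982]
top fr [ 0.3867 -0.0859]
top fl [ 0.3987 -0.0249]
scene l [ 0.4457 -0.032 ]
scene b [ 0.4563 -0.0743]
scene r [ 0.3827 -0.0771]
scene f [ 0.3883 -0.0221]
[[ 50  51  49  49  49  50  50  51  51  52  50  49  49  48  49  58  74  87
   89  88  90  87  87  87  88  89]
 [ 50  50  50  50  50  51  52  50  53  51  49  51  49  49  51  60  78  88
   91  88  89  86  87  87  89  90]
 [ 49  49  49  49  49  49  49  49  50  52  50  49  48  48  50  59  80  89
   90  88  86  86  88  88  90  90]
 [ 48  47  48  49  49  49  48  49  50  49  49  50  48  46  48  58  73  88
   90  90  87  87  87  88  88  88]
 [ 49  47  48  48  48  48  48  49  50  48  45  47  47  48  49  57  73  86
   89  91  90  89  88  89  88  87]
 [ 50  50  48  49  51  52  50  50  49  44  42  57  77  72  59  56  71  88
   92
[... 1292 characters left out ...]
15 103 101
  102 103 103  98  91  86  89  89]
 [ 71  97 104 103 103  98  90  91 107 116 119 112 102 111 123 110 101 101
  104 104 103  99  92  89  89  90]
 [ 70  96 105 103  99  93  85  87 101 115 124 121 112 109 111 105 101 102
  103 105 106 100  94  89  89  90]
 [ 66  95 105 103  98  89  82  81  87  92  97 101 102 103 103 102 102 102
  104 105 105 101  94  87  88  89]
 [ 63  93 104 103  94  85  81  82  81  82  85  91  97 100 102 102 101 102
  105 106 104 101  94  89  89  91]
 [ 59  92 104 101  91  83  83  83  83  82  86  94 100 102 102 103 104 104
  104 105 104 100  96  91  90  90]
 [ 60  87  99  96  88  83  83  83  82  86  93 100 102 102 102 104 104 103
  104 104 104 103  97  91  90  90]]
```

```bash
cat > go3.py <<'E'
from flick import *
dy=np.array([0,.004,0]); ps=tcp(-.25,.047)+dy
p0=ps-.085*ex+[0,0,.10]; p1=ps-.05*ex
q0=ik(p0,R); q=np.array([q0[0],-1,91,*q0[3:]]); print(np.round(q0),ik(p1,R) is not None)
r.move_joints(q); r.move_joints(q0); r.movel(p1,R,.25,stop_force=15); print(r.current_time())
r.movel(ps-.012*ex,None,.15,stop_force=8)
hit=r.movel(ps+.034*ex,None,.05,stop_force=3); p=np.array(r.current_tool_pos())
s=(p-tcp(-.25,.038)-dy)@ex; print("hit",hit,"shift",s,r.current_force(),r.current_time())
c=optics.capture("top");np.savez("top3.npz",**c)
if hit:
    off=dy+s*ex
    r.movel(p-.007*ex,None,.1)
    for a in (.2,.6,1.0,1.4,1.75,2.1):
        h=r.movel(tcp(a,.046)+off,None,.15,stop_force=12); print(a,h,np.round(r.current_force(),1))
        if h: break
    c2=optics.capture("top");np.savez("top4.npz",**c2); print(r.current_time())
    for k in (c,c2): print(k["img"].max(2)[180:206:2,126:150:2])
E
python3 go3.py
```

```text
[ 54.  30. 122. 237.  63.  67.] True
24.5833
hit True shift 0.01747667101861134 [-4.56679254 -1.01853542  1.26601404] 25.7
0.2 False [ 0.3 -0.2 -0.4]
0.6 False [-0.3 -0.4 -0.2]
1.0 False [-0.1  0.6  0.6]
1.4 False [-0.1 -0.8  0.3]
1.75 False [-0.3 -0.1 -0.4]
2.1 False [-0.4  0.8 -0.9]
27.6833
[[ 83  86  84  82  83  86  72  46  49  47  46  47]
 [ 81  79  79  78  72  61  50  45  47  47  47  46]
 [ 84  84  74  49  48  47  44  44  48  49  47  46]
 [ 81  80  67  46  49  46  45  44  45  46  54  89]
 [ 86  83  60  47  51  46  45  54  65 125 163 181]
 [ 83  83  54  70  83  76  87  93  98 138 189 189]
 [109 112  91  89  96  92  96  96 100 137 189 189]
 [154 167 106  96  96  97  95  96  98 138 190 168]
 [160 147  95  96  96  96  96  94  77 139 183 124]
 [153 119  95  96  96  97  95  85  81 142 140 101]
 [159 156 108  93  97  97  91  81  96 117  99  97]
 [134 153 144 107  95  96  80  56  90 103  98 100]
 [117 162 166 152  88  90  90  42  78  94  90  80]]
[[ 41  39  28  35  47  64  53  48  49  48  46  48]
 [ 23  22  22  23  25  32  41  48  49  49  50  49]
 [ 24  23  24  23  22  27  35  46  48  50  49  49]
 [ 23  20  24  23  22  25  36  46  47  46  50  59]
 [ 23  18  23  24  23  28  45  55  63  84  90  98]
 [ 23  18  20  24  22  55  96  94 101 103 103 103]
 [ 24  22  21  22  21  45 118 104 104 104 105 103]
 [ 18  12  10  16  23  21  43  43  94 103  96  80]
 [ 14   7  12  23  24  23  24  26  78  81  78  68]
 [ 17  24  48  43  24  25  25  25  57  72  79  87]
 [ 27  40  67  59  27  27  25  21  35  74 102 102]
 [ 30  51  72  71  30  19  30  50  61  52  86  77]
 [ 22  22  49  86  78  73  80  76  58  28  32  25]]
```

```bash
cat > pr.py <<'E'
from flick import *
pa=np.array([.422,-.0605,0]); yaw=np.radians(-11.3)
def down(a): return np.array([[np.cos(a),np.sin(a),0],[np.sin(a),-np.cos(a),0],[0,0,-1.]])
def final(a):  # tool z=-Z, tool x at angle a from X about Z
    x=np.cos(a)*X+np.sin(a)*np.cross(Z,X); return np.c_[x,np.cross(-Z,x),-Z]
E
python3 - <<'E'
from pr import *
p=np.array(r.current_tool_pos()); print(p)
r.movel(p-.06*ex+[0,0,.05],None,.4)
for k in range(4):
    q=ik([.422,-.0605,.26],down(yaw+k*np.pi/2)); print(k,None if q is None else np.round(q))
    q=ik(mouth+.2*Z,final(k*np.pi/2)); print("  f",None if q is None else np.round(q))
print(r.current_time(),np.round(r.current_joints()))
E
```

```text
[0.51845672 0.40115666 0.13520449]
0 [-24.   5. 100.  -0.  76.  77.]
  f [ 33.  20.  79.  -7.  69. 120.]
1 [-24.   5. 100.  -0.  76. -13.]
  f [33. 20. 79. -7. 69. 30.]
2 [ -24.    5.  100.   -0.   76. -103.]
  f [ 33.  20.  79.  -7.  69. -60.]
3 None
  f [  33.   20.   79.   -7.   69. -150.]
28.025 [ 44.  31. 114. 230.  55.  64.]
```

```bash
python3 - <<'E'
from pr import *
q=ik([.422,-.0605,.22],down(yaw)); r.move_joints(q); print(r.current_time())
r.release(); print(r.current_time(),r.current_force(),r.current_width())
o=[]
for n in("scene","top"):
    c=optics.capture(n);np.savez(n+"5.npz",**c)
    if n=="scene": o+=[crop(c,260,110,80,100,5),crop(c,130,190,80,100,5)[:300]]
    else: o+=[crop(c,260,120,80,100,5),crop(c,115,160,80,60,5)]
cv2.imwrite("pics/pg.png",np.vstack([np.hstack([o[0][:300],o[2][:300]]),np.hstack([o[1],o[3]])]))
E
```

```text
31.375
32.7 [-0.17665272  0.57182656 -0.21534966] 0.08807438879344646
```

View pics/pg.png

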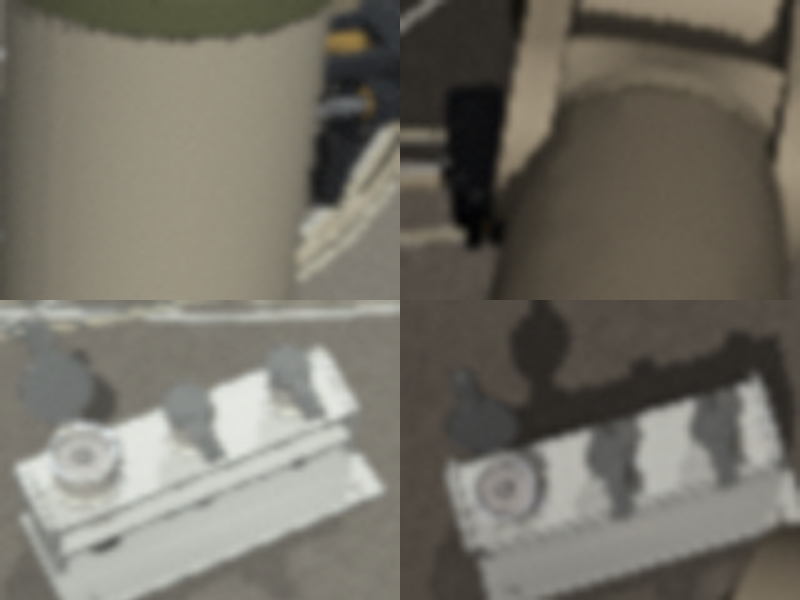

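The cap is now wide open behind the mouth and the narrow caps are shut. The spot is at (85,460) in the left panel and (505,488) in the right. One open finger tip shows at about (480,242) in the upper-right panel. I'll use it to check the arm against the camera, and triangulate the spot.

```bash
python3 - <<'E'
from pr import *
t=dict(np.load("top5.npz"));s=dict(np.load("scene5.npz"))
P=np.array(r.current_tool_pos());Q=np.array(r.current_tool_rot());print(P)
f=lambda p:((proj(t,p)-[260,120])*5+[402,2]).round()
for w in(.044,.0615):
  for sx in(-.009,.009):
    for dz in(.025,.008): print(w,sx,dz,f(P+dz*Q[:,2]-w*Q[:,1]+sx*Q[:,0]))
# spot: dark ring centroid (ring/centre dark on bright steel)
ps,pt=(146.5,221.5),(135.5,197.1)
print("spot tri",tri(s,ps,t,pt),"exp",mouth-.005*Z)
print(plane(s,*ps,.085),plane(t,*pt,.085))
print(t["img"].max(2)[190:206,127:146]);print(s["img"].max(2)[213:232,137:157])
E
```

```text
[ 0.42197927 -0.06049002  0.21997081]
0.044 -0.009 0.025 [536. 273.]
0.044 -0.009 0.008 [539. 260.]
0.044 0.009 0.025 [534. 242.]
0.044 0.009 0.008 [536. 228.]
0.0615 -0.009 0.025 [503. 274.]
0.0615 -0.009 0.008 [505. 261.]
0.0615 0.009 0.025 [501. 243.]
0.0615 0.009 0.008 [503. 229.]
spot tri (array([0.50016207, 0.39631202, 0.07794583]), np.float64(0.0003000674377390893)) exp [0.49723304 0.39559921 0.08515544]
[0.49321543 0.39695685 0.085     ] [0.49698299 0.39499943 0.085     ]
[[ 75  72  67  62  67  76  86  95 101  98  97  91  86  90 104 124 148 174
  183]
 [ 76  79  81  87 101 114 123 128 130 127 125 116 105  98  97 106 129 164
  180]
 [104 112 123 138 149 148 144 137 129 122 127 130 126 114 101  97 112 148
  174]
 [149 161 164 168 161 144 137 135 129 127 130 136 138 132 112  99 110 143
  173]
 [169 181 181 167 147 133 134 139 142 141 140 140 141 143 125 105 118 151
  176]
 [171 184 176 155 135 136 142 143 141 138 140 143 145 149 137 106 109 144
  174]
 [171 183 171 144 136 145 145 139 129 118 124 144 151 152 141 105  98 135
  172]
 [162 176 167 139 138 146 140 130 123 113 115 14
[... 1597 characters left out ...]
 160 195
  219 226]
 [225 228 223 210 201 203 203 203 201 200 199 201 198 190 171 145 152 189
  218 227]
 [221 226 222 202 179 187 199 204 200 197 195 196 192 173 148 137 158 185
  213 224]
 [210 222 221 203 176 168 172 179 183 181 173 167 166 153 145 147 173 196
  215 224]
 [202 214 211 201 186 168 162 164 166 166 163 158 155 153 156 168 188 210
  221 225]
 [191 193 204 208 203 189 173 166 164 164 163 163 164 167 176 187 197 213
  223 225]
 [188 193 203 209 208 201 193 186 181 176 174 178 185 187 189 194 203 217
  221 217]
 [196 199 202 205 203 195 200 204 202 193 190 198 203 196 193 200 207 209
  199 191]
 [187 192 195 203 204 202 199 194 191 189 189 192 200 199 194 189 180 174
  171 182]]
```

```bash
python3 - <<'E'
from pr import *
spot=np.array([.4957,.3955,.085]); Rf=final(0)
print(r.movel([.422,-.0605,.134],None,.2,stop_force=8),r.current_tool_pos(),r.current_time())
r.gripper_close(); w=r.current_width(); print(w,r.current_grip_force(),r.current_force(),r.current_time())
if .013<w<.019:
    r.movel([.422,-.0605,.255],None,.3); print(r.current_width(),r.current_time())
    r.move_to(spot+(.114+.045)*Z,Rf); print(r.current_time())
    r.movel(spot+(.114+.010)*Z,None,.15,stop_force=6); print(r.current_tool_pos(),r.current_force(),r.current_width(),r.current_time())
    o=[]
    for n,(a,b) in dict(scene=(110,160),top=(100,140)).items():
        c=optics.capture(n);np.savez(n+"6.npz",**c); o.append(crop(c,a,b,80,80,5)); print(n,proj(c,spot).round(1),proj(c,spot+.01*Z).round(1))
    cv2.imwrite("pics/tipchk.png",np.hstack(o))
E
```

```text
False [ 0.42240882 -0.06068073  0.13470425] 33.3833
0.01653685122305334 29.971065490390174 [-0.49683996 -0.57007878 -0.1793979 ] 34.4583
0.016838590113677374 35.0083
36.675
[0.4654383  0.39248126 0.20522085] [ 1.31371079  0.07291295 -0.28381059] 0.016849138540280154 37.0583
scene [146.8 220.7] [146.4 218.8]
top [135.4 197.6] [134.8 197.1]
```

View pics/tipchk.png

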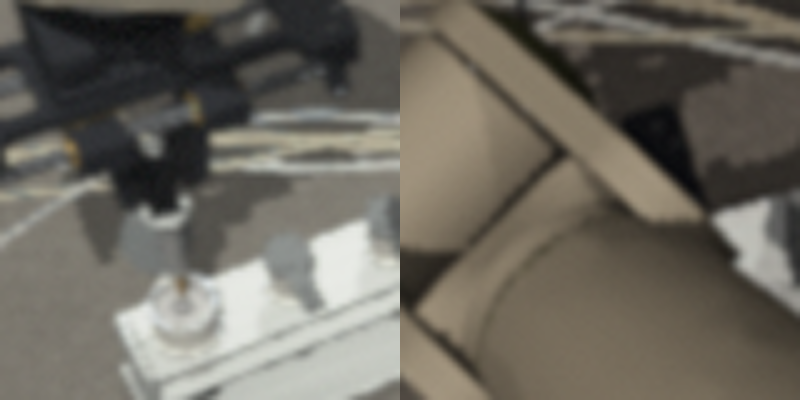

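The scene half shows the probe gripped, with the plunger tip at about (180,288), just above the spot; the top view is blocked by the arm. I'll locate the brownish plunger in pixels, then press slowly.

```bash
cat > press.py <<'E'
from pr import *
spot=np.array([.4957,.3955,.085])
def fav(n=10):
    a=[]
    for _ in range(n): a.append(r.current_force()); r.pause(.02)
    return np.mean(a,0)
def show():
    c=optics.capture("scene"); m=c["img"].astype(int)[208:232,138:156]; print((m[:,:,0]-m[:,:,2])); print(m[:,:,0]); return c
E
python3 - <<'E'
from press import *
m=np.load("scene6.npz")["img"].astype(int)[208:230,138:156]; print(m[:,:,0]-m[:,:,2]); print(m[:,:,0])
E
```

```text
[[-2 -2  0  0  2  4  4  2  1  2  5  8  8  8  7  8  9 11]
 [-1  0 -1  0  3  3  4  3  1  2  5  8  8  8  7  8 10 12]
 [-1 -2  0 -1  1  3  4  3  2  4  5  7  9  8  9  9 11 14]
 [-1 -1 -2  0  0  3  3  3  4  4  7  5  8  8  8 10 11 13]
 [-1 -1 -2 -1  1  3  4  3  4  4  7  8  9  7  8 11 13 12]
 [ 1  1  0  0  1  2  1  4  4  4  6  7  7  7  8 11 10  9]
 [ 8  5  3  2  2  4  5  5  7  6  2  2  3  5  7  8  9  8]
 [12 11  9  7  7  6 10 17 18  9  3  0 -3 -3  1  5  5  3]
 [14 13 10  9  9  9 15 28 34 15  6  3 -3 -5 -1  3  4  3]
 [13 12  7  3  3  7 13 26 34 16  7  5  2 -4 -4  2  3  3]
 [12  9  3  1  5  7 10 19 25 13  6  6  6  0 -4 -1  2  3]
 [11  5  3  4  6  6  8 11 13  8  7  7  5  3 -4 -4  3  3]
 [ 5  2  1  5  7  6  6  6  6  5  5  7  6  4 -4 -5  3  3]
 [ 3  0  1  3  7  6  5  5  4  4  6  6  7  5  0  1  4  3]
 [ 3  0 -1  0  5  6  6  5  6  5  6  7  6  4  2  2  3  2]
 [ 3  1 -2 -3  2  5  6  6  7  7  6  6  4  3  3  2  1  2]
 [ 2  1  0 -3  0  2  6  7  7  6  4  3  3  4  5  2  0  2]
 [ 3  3  6  4  1  0  4  8  6  4  4  4  5  7  6  2  2  3]
 [ 3  4  8 10  8  6  7  8  7  7  7  7  8  9  7  2  1  2]
 [ 3  6  6  9 11 
[... 1105 characters left out ...]
199 199 204 196 208 224]
 [211 218 203 188 196 191 175 164 161 158 172 192 204 207 200 185 196 221]
 [226 223 213 197 195 194 184 167 161 164 182 198 206 207 186 166 184 216]
 [228 221 214 204 198 200 195 187 186 192 199 204 204 197 170 163 195 220]
 [229 224 212 202 207 206 201 194 196 202 205 201 192 174 149 153 188 219]
 [228 223 205 182 189 200 197 191 193 195 200 194 175 153 142 159 187 215]
 [223 222 207 181 172 175 181 181 182 177 173 167 157 147 152 176 197 216]
 [215 213 203 190 173 166 168 169 170 167 162 158 156 159 173 191 212 222]
 [194 205 209 207 193 178 170 169 169 167 167 169 170 180 190 199 215 224]
 [193 204 209 211 206 197 190 186 182 179 183 190 193 194 196 207 218 222]]
```

```bash
python3 - <<'E'
from press import *
f0=fav(); p0=np.array(r.current_tool_pos())
hit=r.movel(spot+(.114-.004)*Z,None,.02,stop_force=1.8); p=np.array(r.current_tool_pos())
f=fav(); print(hit,"depth past nominal (mm)",1e3*((spot+.114*Z-p)@Z),"F axial",(f-f0)@Z,(f-f0).round(2),r.current_time())
c=show()
E
```

```text
False depth past nominal (mm) 3.8073483757965207 F axial 1.2928775200787177 [ 0.01 -0.53  1.33] 38.3417
[[-1  1  3  3  3  4  3  3  1  2  5  7  8  8  8  8  9 11]
 [-1  0 -1  1  2  2  4  2  2  2  4  8  8  8  7  6  8 12]
 [-1 -2 -1 -2  1  3  3  3  3  2  6  7  6  7  8  8 10 11]
 [-1 -2 -1 -1  3  4  3  3  4  5  7  7  7  7  8  9 10 12]
 [-1 -1 -1  0  2  2  3  3  3  6  7  7  7  8  7 10 11 11]
 [ 1  1  0  0  1  3  3  2  3  5  6  7  7  7  8 10 11 10]
 [ 8  6  5  3  1  3  3  3  3  3  5  3  3  4  6  8  9  7]
 [12 11  9  7  6  6  4  3  3  4  4  2 -3 -2  2  6  7  4]
 [13 12 10  8  8  8  4  5  4  4  4  2 -4 -6 -2  2  4  3]
 [15 12  7  2  3  5  7  7  9  7  6  6  2 -5 -4  1  3  4]
 [12  8  3  1  4  7  8 15 18 12  7  7  4  1 -3  0  4  4]
 [10  6  4  3  5  7 10 19 29 15  9  6  6  3 -5 -4  2  3]
 [ 5  2  2  5  7  7  8 16 28 15  6  6  7  3 -3 -4  2  3]
 [ 2  0  1  4  5  6  7 10 14 10  6  6  7  4  0  0  4  3]
 [ 2  1 -2 -1  5  7  7  5  7  6  6  7  6  4  3  2  3  3]
 [ 4  1 -2 -3  3  5  7  7  7  6  7  7  4  3  3  3  1  2]
 [ 3  2 -1 -2  0  5  7  8  7  6  5  4  3  3  5  3  1  2]
 [ 3  3  7  4  4  5  8  9  
[... 1473 characters left out ...]
205 205 185 165 183 215]
 [227 220 213 203 198 197 190 179 177 184 196 202 205 196 170 162 194 220]
 [228 224 210 201 204 204 198 191 191 197 203 200 191 173 147 153 188 218]
 [227 223 204 182 189 198 197 189 188 192 195 193 175 152 141 158 186 214]
 [222 221 207 180 171 174 179 181 179 175 172 167 157 146 151 175 196 215]
 [214 212 201 189 172 166 166 168 169 166 162 159 155 158 172 191 209 222]
 [194 205 207 205 192 178 169 167 167 166 166 168 170 178 189 198 214 223]
 [192 203 209 210 205 196 190 186 181 177 182 190 190 194 196 204 217 221]
 [197 202 207 204 198 201 208 205 197 195 202 205 197 195 201 208 209 199]
 [194 195 204 206 203 201 197 194 191 191 194 201 200 194 190 181 173 170]]
```

```bash
python3 - <<'E'
from press import *
s2=spot-.0013*X
r.movel(spot+(.114+.004)*Z,None,.05); r.movel(s2+(.114+.004)*Z,None,.03); f0=fav(15)
h=r.movel(s2+(.114-.0055)*Z,None,.02,stop_force=4); f=fav(25)
p=np.array(r.current_tool_pos()); print(h,1e3*((s2+.114*Z-p)@Z),"F",(f-f0)@Z,(f-f0).round(2),r.current_width(),r.current_time())
c=optics.capture("scene"); m=c["img"].astype(int)[214:226,140:152]; print(m[:,:,0]-m[:,:,2]); print(m[:,:,0])
E
```

```text
False 5.460488969300081 F 2.010028363198699 [-0.28 -0.12  2.  ] 0.016750033842028667 40.2417
[[ 4  2  2  3  3  3  3  5  5  3  3  4]
 [10  6  7  5  4  3  3  3  3  1 -3 -3]
 [11  8  8  7  4  3  2  3  5  2 -5 -6]
 [ 7  3  4  5  4  4  4  3  5  5  1 -4]
 [ 3  1  3  5  6  9 10  8  6  6  5  1]
 [ 3  4  5  6  8 15 25 16  7  7  6  3]
 [ 2  5  6  6  7 15 29 20  8  7  7  4]
 [ 0  3  6  6  6 13 19 14  7  7  7  5]
 [-2  1  4  7  7  7  8  6  6  6  6  5]
 [-2 -4  2  5  7  7  7  8  7  6  6  3]
 [ 0 -3  1  4  8  7  7  7  5  4  2  3]
 [ 6  5  4  5  8 10  8  6  4  3  5  6]]
[[114 117 121 122 118 114 104  97 101 108 103  98]
 [123 136 152 141 123 116 108 107 125 144 153 154]
 [138 169 185 162 130 117 108 105 126 159 189 208]
 [150 173 171 149 130 120 115 112 134 163 184 200]
 [160 166 164 160 151 134 124 123 141 168 180 183]
 [161 167 180 188 175 147 124 127 161 187 190 186]
 [180 178 192 192 174 148 130 134 165 193 200 199]
 [201 186 194 190 172 153 143 147 168 191 202 205]
 [211 196 193 194 181 161 149 156 180 197 206 204]
 [213 202 196 197 194 183 178 186 197 202 206 196]
 [211 202 205 204 201 190 191 199 202 200 191 171]
 [204 181 188 198 196 189 190 192 197 193 174 151]]
```

```bash
python3 -c "
from cell import job,r
print(job.hand_in(), r.current_time())"
```

```text
the job is handed in; nothing more can be done
the job is handed in; nothing more can be done
```

I handed the job in at about 40 s: the wide cap is wide open, both narrow caps are shut, and the probe is held in line with the leaning tube, its tip within about 2 mm of the spot's centre by the scene camera (the top view was blocked) and pressed with 2.0 N (about half in); the first flick missed the lip and had to be repeated.

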